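# Shut the snap lids and hold the mirror for the inventory photograph

## Task

The grey storage case is to be photographed for the inventory. First press both of its hinged lids down until they snap shut and stay shut. Then take the tab on top of the sprung mirror and turn the mirror until the bench camera on the same bar sees the round brass disc on the end of the case reflected near the middle of the mirror, and finish still holding the mirror steadily at that angle (it springs back if let go); leave the other things on the table where they are.

Things in the scene. Friction and masses are not known exactly. Their poses are not given: they have to be found in the camera images.
- case: Grey open-topped storage case, fixed to the table, 120 (x) x 200 (y) x 80 mm high, origin at the centre of its underside, z up. Two identical lids sit side by side along its y; they hinge on its +x long side (hinge line at x = +57 mm, z = 80 mm) and their free edges, on the -x side, rise when open. The brass disc is on its -y end.
- lid_a (a joint): Lid over the -y half of the case (hinge angle, rad): about 0 is open 40 degrees, as found; 0.70 is shut. Over-centre spring: pushed past 0.58 it snaps to 0.70 and stays; before that it springs open again. Takes about 4 N near its free edge. A flat plate 112 (x) x 90 (y) x 8 mm centred at y = -50 mm of the case; shut, its top is at 88 mm.
- lid_b (a joint): The same for the lid over the +y half of the case, centred at y = +50 mm of the case.
- lid_a_top (a point): Point on the upper face of lid_a, midway across, 92 mm from the hinge and 22 mm from the free edge; it moves with the lid. With the lid shut it is at x = -35, y = -50, z = 88 mm of the case.
- lid_b_top (a point): The same point on lid_b; shut, it is at x = -35, y = +50, z = 88 mm of the case.
- disc (a point): Centre of the outer face of the round brass inventory disc (44 mm diameter, 4 mm thick, upright) that stands 12 mm off the -y end of the case, at x = 0, y = -116, z = 56 mm of the case; it faces the case's -y.
- rig: Mirror rig fixed to the table: flat aluminium bar 250 x 70 x 14 mm. Its origin is on the table under the mirror's vertical pivot; its +x runs along the bar to the bench camera, z up. The bar reaches from x = -40 to +210 mm.
- lens (a point): Front of the camera's lens, at x = 148, y = 0, z = 88 mm of the rig; the black camera (about 45 x 50 x 44 mm, its top at 110 mm) looks along the rig's -x at the middle of the mirror.
- glass (a point): Middle of the upright mirror's glass, on the vertical pivot axis, 88 mm above the table. Black frame 78 mm wide, 82 mm high (48 to 130 mm above the table), 11 mm thick, with a tab on top. Its +x is the direction that the glass faces, its y runs along the glass, z up.
- mirror (a joint): Turn of the mirror about its vertical pivot (rad): 0, as found, faces the camera squarely; grows anticlockwise seen from above, stop at 1.6. A spring (0.15 N m per rad, plus 0.02 N m at 0) turns it back to 0.
- tab (a point): Middle of the tab to grip, on the pivot axis 150 mm above the table: upright black plate 12 mm thick (along the mirror's x), 40 mm wide (along the mirror's y), 40 mm high (129 to 169 mm above the table). Grip it from above across its thickness and turn about the vertical. Its axes are those of the mirror.
- sight_line (a point): A point on the mirror's pivot axis at the height of the lens, 88 mm above the table. Its +x axis points along the camera's central line of sight after reflection in the mirror, level; it turns twice as far as the mirror. The disc is seen in the middle of the mirror when this axis points at the disc (seen from above); 30 mm to either side of the disc's centre is near enough.
- tape_roll: Bystander: small cardboard tape roll, 48 mm diameter, 18 mm high, lying beside the mirror rig; origin under its centre.
- screwdriver: Bystander: grey-handled screwdriver, 150 mm long, lying along its x; origin beneath its middle.
- wood_block: Bystander: light wood block 40 x 70 x 30 mm on the robot's side of the case; origin under its centre.
- paint_tin: Bystander: round bare metal tin, 96 mm diameter, 100 mm high; origin under its centre.
- glue_bottle: Bystander: white bottle, 48 mm diameter, 130 mm high; origin under its centre.
- card_box: Bystander: cardboard box 90 x 120 x 60 mm; origin under its centre.
- jar: Bystander: glass jar with a steel cap, 64 mm diameter, 80 mm high; origin under its centre.
Things that resemble listed ones, but are neither listed nor needed, are in the scene too. Leave any red look-alike of the case alone.

How it is judged:
By the outcome, as a careful person would: the job done as asked, in the order asked, and still so for the second after the job is handed in, while the arm keeps its last pose, push and grip.
It also fails if it takes over 67 s, if anything falls off the work surface, if the arm or the gripper's body presses on something with over 40 N, if the wrist force passes 120 N, or if a joint passes its speed limit or range.

## Robot

A 7-joint arm with a two-finger parallel gripper is mounted at the origin on the work surface. World frame = base frame: x ahead of the robot, y to its left, z up, the work surface at z = 0. Lengths are in m, angles in rad, forces in N, time in s.
With the tool pointing down it reaches from about 0.4 to 0.85 m from the base axis. Payload 10.4 kg.
Tool frame: the origin (TCP) lies at the very end of the fingers, on their centre line; the grasp point (between the pads) lies manip.hold_point_z behind it (manip.hold_point_z is the distance from the TCP to the grasp point, in m); z points along the fingers, x is the direction in which the jaws open and shut, and the axes are right-handed (so a half turn about z gives the same grasp; the last joint's range is limited). The gripper opens to 85 mm and grips with 20 to 120 N. Pads are 22 mm wide; open, the fingers measure 114 mm over their backs; the gripper's body (76 mm by 85 mm) begins 54 mm behind the grasp point. The pads swing forward as they close: fully open they stand 13 mm farther back than shut.
Start: joints at [-0.023, 0.332, -0.065, 1.46, 0.022, 1.35, -0.088], TCP at [0.625, 0, 0.231] pointing down, gripper open.
Joint ranges: [-2.6, 2.6], [-0.5, 2.12], [-1.47, 1.34], [0.16, 2.42], [-1.27, 4.41], [0.06, 2.06], [-2.6, 2.6]. Speed limits (rad/s): [2.22, 2.22, 2.79, 2.79, 3.14, 3.14, 3.14].

## Interface

Orientations are given as a unit quaternion [x, y, z, w].
In Python, from workcell import readout, camera, camera_info, manip gives the robot as it stands.
- The arm moves only by the tool play_rows, never from a script. Its argument "rows" is a list of rows, each a list of 3 entries, a list of its own where there are three numbers: the shift along the world's x, y, z in mm, then the turn, a rotation vector about the world's x, y, z in degrees, then the finger opening in mm, from 0 to 85.4. In form: [[[tx, ty, tz], [rx, ry, rz], fingers], ...]. A call has 1 to 12 rows; each row shifts and turns the commanded pose from where the row before left it; what a row does not reach is not made up. A row lasts 1/8 s, in which the tool goes at most 62.5 mm and 10.7 degrees, less where a joint would pass 70% of its speed; a pose out of reach is approached as far as the arm can. A call with a gripper value outside its range is refused whole. The fingers move at their own pace and stop on an object; "force" is the grip in N (left out, the last holds). Time passes only in rows, so rows that do not move let the fingers close. It gives the time, the measured TCP pose, the force and the opening at its end, in the units of the state.
- readout.get_obs(): the state, without advancing time (a new reading comes with each control period).
- camera(name): name is "scene" or "side" or "wrist"; returns the picture (480x640x3 uint8, blue, green, red); there is no depth.
- camera_info(name): a dict with "fx", "fy", "cx", "cy" (pixels), "world_from_camera" (4x4, takes a point from camera to world coordinates). Camera axes: x right, y up, looking along -z (the intrinsics and any distortion apply to the point x, -y, -z); pixel columns grow to the right and rows downward; lengths in m; the calibration is good to about 2 mm. A picture is of the moment at which its call begins: read the wrist's pose just before it. camera_info takes no time and is no camera call; for the wrist camera it gives the pose at the moment of the call.
- manip.hand_in(): hands the job in, once; it reports no verdict.
The state is a dict: "clock": time; "joint_pos": joint angles; "joint_velocities": joint speeds; "tau": joint torques, N m; "position": TCP position; "ee_rot": TCP orientation; "ft_force": force on the tool from outside, world axes, zero at the start; "torque": the same for the moment, N m; "grip_width": opening from 0.0 (shut) to 1.0 (fully open).
Only numpy, scipy, OpenCV 4.12 (cv2) and the standard library are available. Lean on these libraries where they do the work, as an engineer would, in place of code of your own. Each camera call takes 0.05 s, during which the arm holds its last target.

## Working session

There is one attempt and no reset: what is moved stays moved. The work goes in short steps, Python scripts to look and compute and a tool call to move; the robot and the scene stay as the last step left them, time stands still between calls to the robot, and variables do not carry over. Pictures are saved under pics/ and viewed, and the job is handed in when it is done.

Besides the shell and the picture viewer there is one more tool, called after "Request:" as name([rows], argument=value, ...), one row to a line, values as JSON. play_rows: Moves the arm, as the interface text tells. Its arguments: {"type":"object","properties":{"rows":{"type":"array"},"force":{"type":"number"}},"required":["rows"]}

```bash
mkdir -p pics; ls; python3 - <<'E'
from workcell import readout, camera, camera_info, manip
import cv2, numpy as np
np.set_printoptions(precision=4,suppress=True)
print(readout.get_obs(), manip.hold_point_z)
for n in ["scene","side"]:
    im=camera(n); cv2.imwrite(f"pics/{n}0.png",im); print(n,camera_info(n))
print(camera_info("wrist"))
E
```

```text
pics
{'clock': 0.0, 'joint_pos': array([-0.0226,  0.3329, -0.0647,  1.4609,  0.0216,  1.3499, -0.0885]), 'joint_velocities': array([-0.0012,  0.0014,  0.0007, -0.0003,  0.002 , -0.0008, -0.0006]), 'tau': array([  0.0005, -62.545 ,   0.0497, -39.161 ,   0.0164,   0.0098,
        -0.    ]), 'position': array([0.6246, 0.    , 0.2305]), 'ee_rot': array([ 1.    , -0.    , -0.0007,  0.    ]), 'ft_force': array([ 0.1382, -0.2044, -0.6884]), 'torque': array([ 0.031 , -0.0302,  0.0138]), 'grip_width': 1.001154027444184} 0.0187
scene {'fx': 435.8606971741666, 'fy': 435.8606971741666, 'cx': 324.70792207684656, 'cy': 240.4835768542044, 'world_from_camera': array([[ 0.8533, -0.4042,  0.3293,  0.7833],
       [ 0.5212,  0.6781, -0.5182, -0.4402],
       [-0.0139,  0.6138,  0.7893,  0.8404],
       [ 0.    ,  0.    ,  0.    ,  1.    ]])}
side {'fx': 554.7129490851904, 'fy': 554.7129490851904, 'cx': 322.13990155157995, 'cy': 234.8026627597891, 'world_from_camera': array([[-0.6979,  0.508 , -0.5049, -0.1038],
       [-0.716 , -0.4816,  0.5053,  0.5991],
       [ 0.0135,  0.7142,  0.6998,  0.9186],
       [ 0.    ,  0.    ,  0.    ,  1.    ]])}
{'fx': 338.7703157833926, 'fy': 338.7703157833926, 'cx': 315.29582017112926, 'cy': 242.66480257121992, 'world_from_camera': array([[ 1.    , -0.0021, -0.0001,  0.6237],
       [ 0.002 ,  0.9456,  0.3252,  0.0844],
       [-0.0006, -0.3252,  0.9456,  0.373 ],
       [ 0.    ,  0.    ,  0.    ,  1.    ]])}
```

View pics/scene0.png

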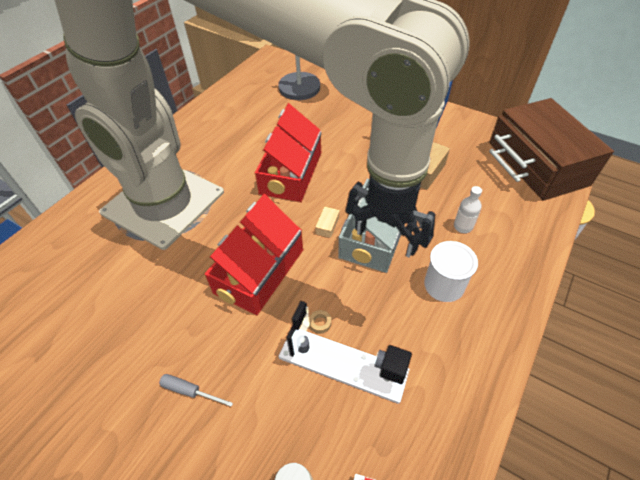

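View pics/side0.png

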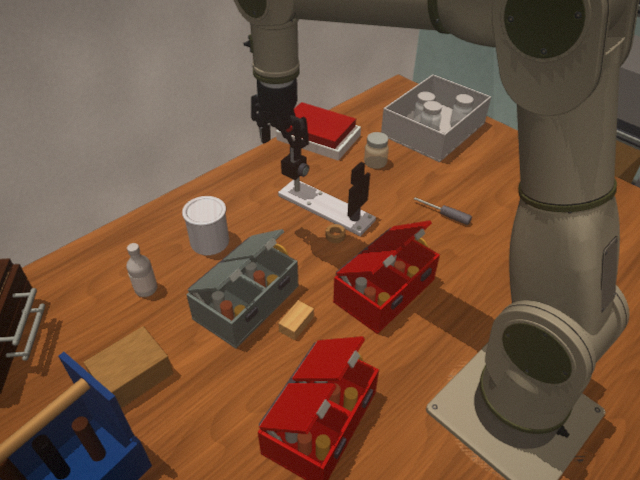

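The scene view shows the grey case at about (370,240) with its disc at (361,255). There are two red look-alikes at (255,255) and (290,155). The rig bar runs from (285,350) to (405,395), with the mirror at (298,328) and the camera at (395,363). I'll enlarge these.

```bash
cat > h.py <<'E'
import cv2, numpy as np
from workcell import readout, camera, camera_info, manip
np.set_printoptions(precision=4,suppress=True)
def ray(n,u,v,ci=None):
    c=ci or camera_info(n);T=c["world_from_camera"]
    d=np.array([(u-c["cx"])/c["fx"],-(v-c["cy"])/c["fy"],-1]);return T[:3,3],T[:3,:3]@d
def atz(n,u,v,z,ci=None):
    o,d=ray(n,u,v,ci);return o+d*(z-o[2])/d[2]
def proj(n,P,ci=None):
    c=ci or camera_info(n);T=c["world_from_camera"];P=np.atleast_2d(P)
    q=(P-T[:3,3])@T[:3,:3];return np.c_[c["cx"]+c["fx"]*q[:,0]/-q[:,2],c["cy"]-c["fy"]*q[:,1]/-q[:,2]]
def tri(a,b):
    (o1,d1),(o2,d2)=a,b
    A=np.c_[d1,-d2];s=np.linalg.lstsq(A,o2-o1,rcond=None)[0]
    p,q=o1+d1*s[0],o2+d2*s[1];return (p+q)/2,np.linalg.norm(p-q)
def crop(im,x,y,w,h,s,f):
    c=cv2.resize(im[y:y+h,x:x+w],None,fx=s,fy=s,interpolation=cv2.INTER_CUBIC)
    for i in range(0,w,20):
        cv2.putText(c,str(x+i),(i*s,8),0,.3,(0,255,255),1);cv2.line(c,(i*s,10),(i*s,14),(0,255,255),1)
    for j in range(0,h,20):
        cv2.putText(c,str(y+j),(0,j*s+4),0,.3,(0,255,255),1)
    cv2.imwrite(f,c)
E
python3 - <<'E'
from h import *
a=cv2.imread("pics/scene0.png");b=cv2.imread("pics/side0.png")
crop(a,270,290,150,120,5,"pics/c1.png")
crop(a,310,180,150,110,5,"pics/c2.png")
crop(b,180,220,140,130,5,"pics/c3.png")
crop(b,260,120,150,120,5,"pics/c4.png")
E
```

```text
(no output)
```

View pics/c1.png

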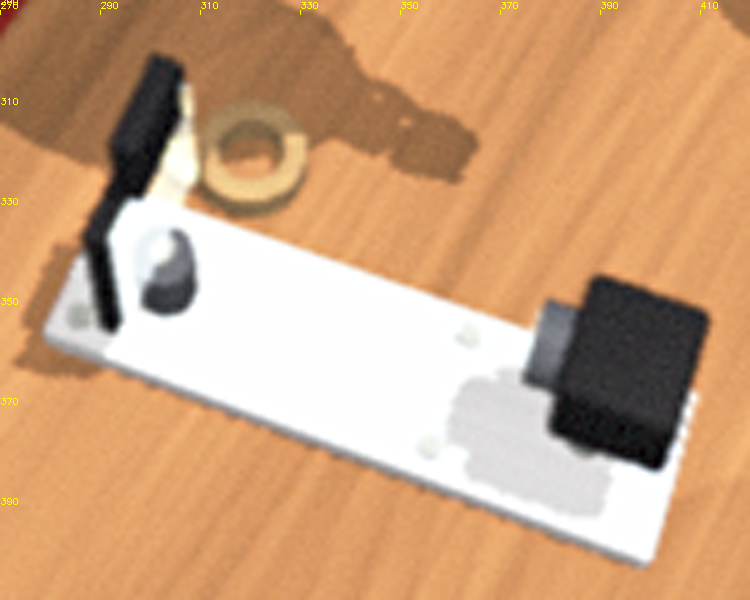

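View pics/c2.png

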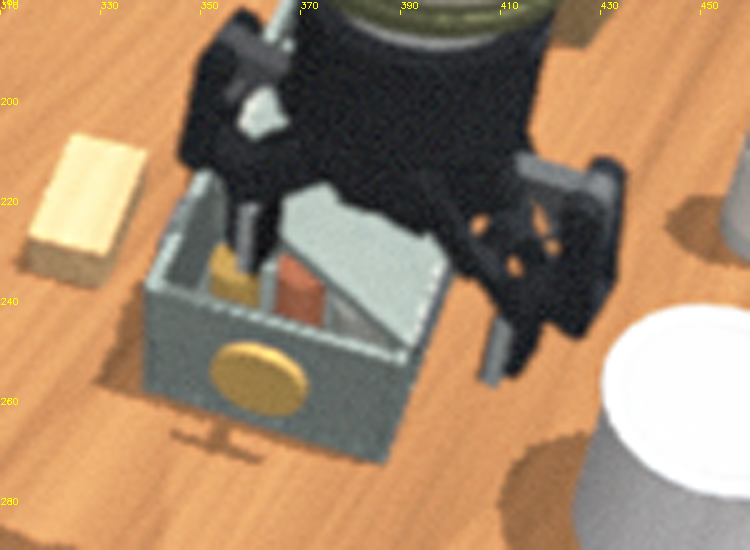

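View pics/c3.png

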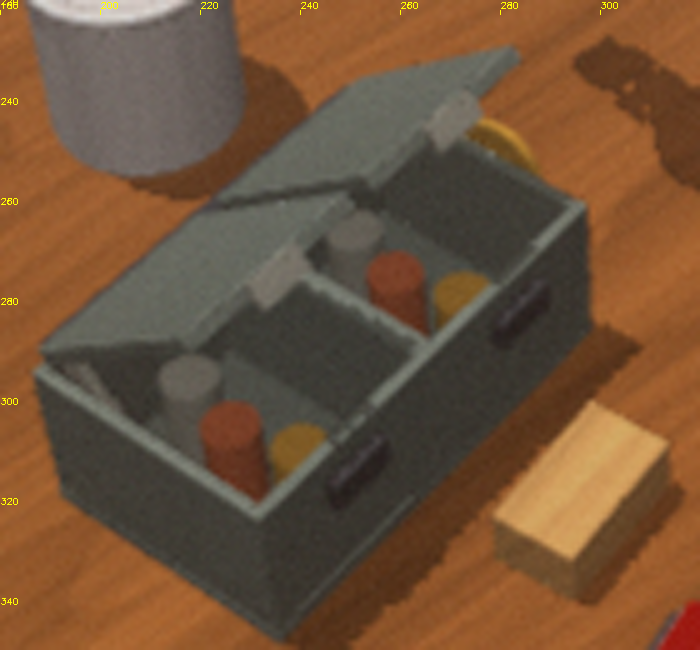

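View pics/c4.png

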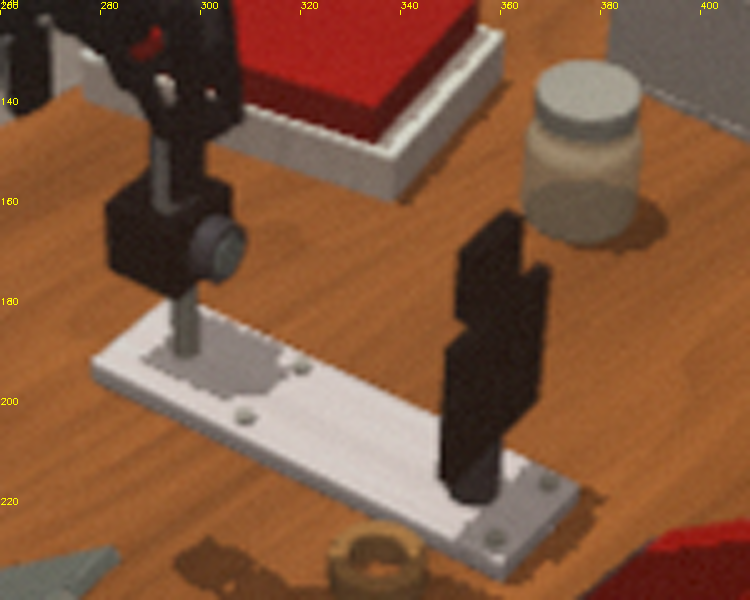

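```bash
cat > fit.py <<'E'
from h import *
from scipy.optimize import least_squares
C=[("scene",339.6,237,-.06,-.1,.08),("scene",391,251.6,.06,-.1,.08),("scene",338.6,258,-.06,-.1,0),("scene",387,272.4,.06,-.1,0),
("scene",362,256,0,-.116,.056),("side",296.6,261,-.06,-.1,.08),("side",232,323,-.06,.1,.08),("side",188,294,.06,.1,.08),("side",236.4,347.6,-.06,.1,0),("side",193,319,.06,.1,0),("side",298.4,285,-.06,-.1,0)]
R=[("scene",279,357,-.04,-.035,.014),("scene",399,401,.21,-.035,.014),("scene",408.5,369,.21,.035,.014),
("side",278.4,192.4,.21,.035,.014),("side",296,180,.21,-.035,.014),("side",376,217.4,-.04,-.035,.014),("side",360,234,-.04,.035,.014)]
ci={n:camera_info(n) for n in("scene","side")}
def W(p,L):
    c,s=np.cos(p[2]),np.sin(p[2]);L=np.atleast_2d(L);return np.c_[p[0]+c*L[:,0]-s*L[:,1],p[1]+s*L[:,0]+c*L[:,1],L[:,2]]
def fit(D,p0):
    f=lambda p:np.concatenate([proj(n,W(p,l),ci[n])[0]-[u,v] for n,u,v,*l in D])
    r=least_squares(f,p0,loss="soft_l1");return r.x,f(r.x).reshape(-1,2)
E
python3 - <<'E'
from fit import *
for D,z in((C,.0),(R,.014)):
    n,u,v=D[0][:3]
    g=atz(n,u,v,z)
    best=min((fit(D,[g[0],g[1],y]) for y in np.arange(-3,3,.5)),key=lambda r:(r[1]**2).sum())
    print(best[0],np.degrees(best[0][2]));print(best[1])
    P=best[0]
    if D is C: pc=P
    else:pr=P
disc=W(pc,[0,-.116,.056])[0];print("disc",disc,"lids",W(pc,[[-.035,-.05,.088],[-.035,.05,.088]]))
d=disc[:2]-pr[:2];th=np.arctan2(d[1],d[0])-pr[2];print("mirror turn needed",th/2,np.degrees(th/2),"dist",np.hypot(*d))
print(proj("scene",W(pr,[[0,0,.169],[0,0,.15]])),proj("side",W(pr,[[0,0,.169],[.148,0,.088]])))
E
```

```text
[0.5264 0.1915 0.1952] 11.182244566000476
[[-1.555   0.2809]
 [-0.4623  0.3113]
 [-0.9027  0.2263]
 [-0.1184  0.0939]
 [-0.8229  0.484 ]
 [-0.1814 -2.1341]
 [ 0.2292  0.2815]
 [-2.7596  0.2958]
 [-0.0794  0.3543]
 [-1.5153  0.3634]
 [-1.2827 -0.8981]]
[ 0.5406 -0.1527  0.1694] 9.704079917780064
[[-2.3016 -2.1094]
 [-1.0777  0.4005]
 [-0.7286 -1.4954]
 [-1.2963 -1.7834]
 [-1.8229 -3.1895]
 [-0.423  -1.7008]
 [-0.296  -2.1809]]
disc [0.5489 0.0777 0.056 ] lids [[0.5017 0.1357 0.088 ]
 [0.4823 0.2338 0.088 ]]
mirror turn needed 0.6829143114268071 39.12810781383878 dist 0.23061917920941918
[[297.156  308.8543]
 [297.8384 314.0978]] [[357.5311 165.3015]
 [304.7239 169.6282]]
```

Case pose: (526, 191) mm, yaw 11.2°. Rig pose: (541, -153) mm, yaw 9.7°. These agree with the given sizes to about 2 px. The mirror needs to turn about 39°. The grey case at scene (370,240) is the only grey one with two open lids and a disc; the two red ones are look-alikes. Next I hover over lid_a with the fingers shut.

Request:
play_rows([
  [[-15,23,0],[0,0,2],0],
  [[-16,23,0],[0,0,2],0],
  [[-16,23,0],[0,0,2],0],
  [[-16,23,0],[0,0,2],0],
  [[-15,23,-10],[0,0,2],0],
  [[-15,22.6,-20],[0,0,1.2],0],
  [[0,0,-15],[0,0,0],0],
  [[0,0,0],[0,0,0],0],
])

```text
clock: 1.1
position: [0.5315, 0.1371, 0.1854]
ee_rot: [0.995, 0.097, -0.001, 0.0]
ft_force: [-0.2, 0.3, -0.3]
grip_width: 0.001
```

```bash
python3 - <<'E'
from h import *
print(readout.get_obs())
a=camera("scene");b=camera("side");w=camera("wrist")
crop(a,300,120,160,150,4,"pics/d1.png");crop(b,160,170,180,180,4,"pics/d2.png");cv2.imwrite("pics/w1.png",w)
E
```

```text
{'clock': 1.1, 'joint_pos': array([-0.1706,  0.2063, -0.1874,  1.718 ,  0.041 ,  1.2229, -0.1728]), 'joint_velocities': array([ 0.0126, -0.01  ,  0.0119, -0.0363, -0.0044,  0.0162,  0.001 ]), 'tau': array([ -1.1592, -51.5184,  -1.9229, -36.7022,  -0.0812,  -0.3116,
        -0.0434]), 'position': array([0.5315, 0.1371, 0.1854]), 'ee_rot': array([ 0.9952,  0.0975, -0.0008,  0.0004]), 'ft_force': array([-0.2404,  0.2643, -0.2881]), 'torque': array([-0.0163, -0.0566,  0.018 ]), 'grip_width': 0.000906492233641019}
```

View pics/d2.png

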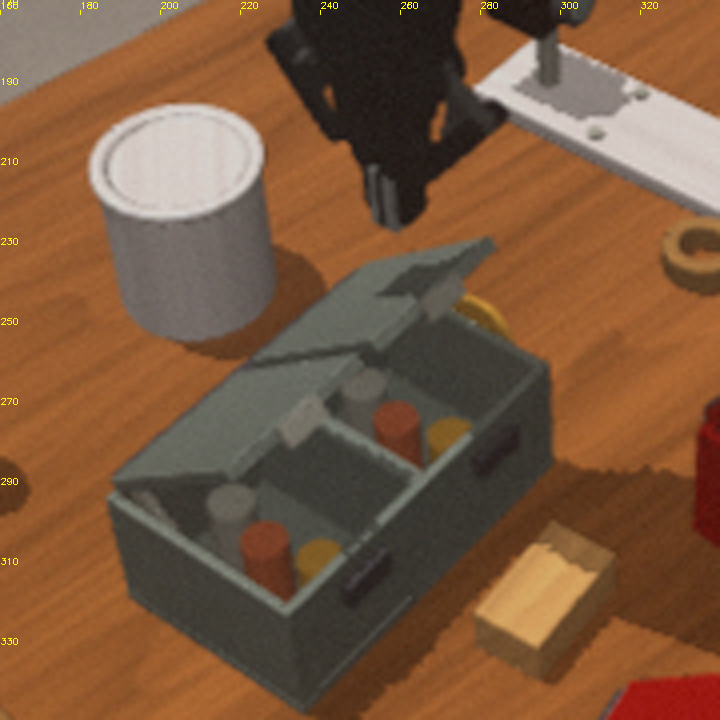

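View pics/w1.png

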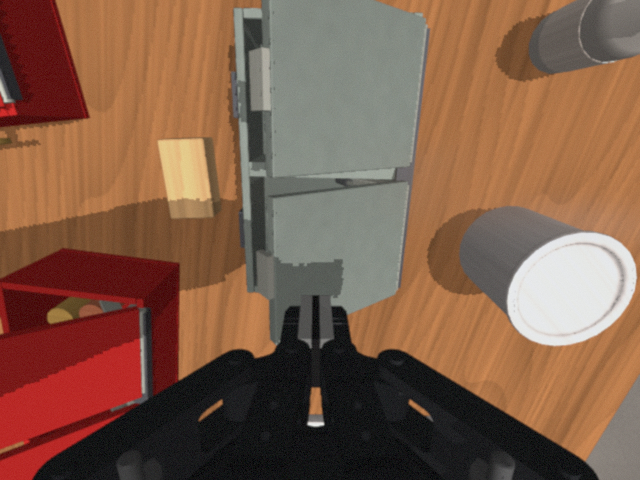

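The fingertips at side (257,223) and wrist (316,295) are over lid_a. I press along its arc.

Request:
play_rows([
  [[0,0,-20],[0,0,0],0],
  [[0,0,-12],[0,0,0],0],
  [[-2,-0.4,-8],[0,0,0],0],
  [[-2.5,-0.5,-8],[0,0,0],0],
  [[-3,-0.6,-8],[0,0,0],0],
  [[-3,-0.6,-8],[0,0,0],0],
  [[-3,-0.6,-8],[0,0,0],0],
  [[-3,-0.6,-8],[0,0,0],0],
  [[-3,-0.6,-8],[0,0,0],0],
  [[0,0,-6],[0,0,0],0],
  [[0,0,0],[0,0,0],0],
])

```text
clock: 2.62
position: [0.5122, 0.1336, 0.0917]
ee_rot: [0.995, 0.098, -0.0, 0.0]
ft_force: [0.5, 0.6, 0.3]
grip_width: 0.001
```

```bash
python3 - <<'E'
from h import *
b=camera("side")
crop(b,160,170,180,180,4,"pics/d3.png")
E
```

```text
(no output)
```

View pics/d3.png

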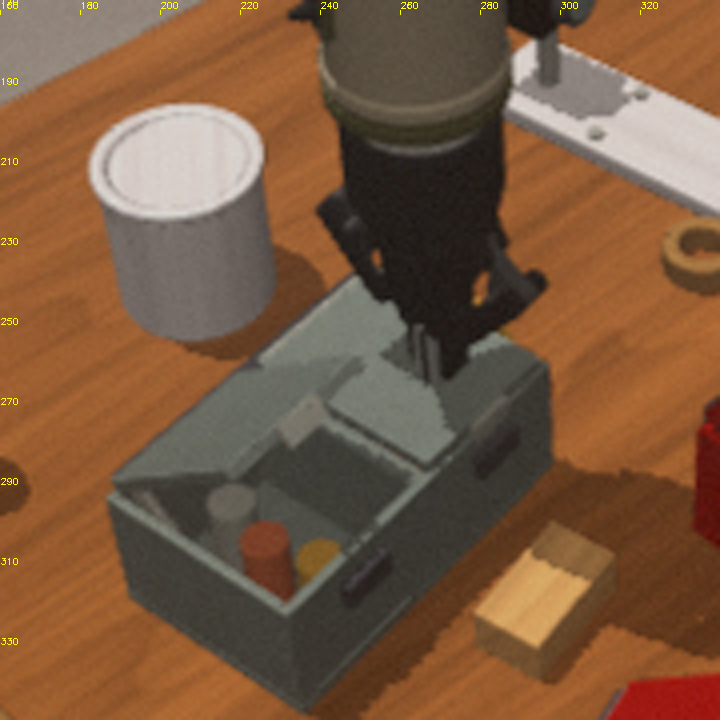

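Lid_a lies flat (side (262,275)) and the force is near 0, so it snapped. Next is lid_b.

Request:
play_rows([
  [[0,0,30],[0,0,0],0],
  [[0,0,40],[0,0,0],0],
  [[0,0,30],[0,0,0],0],
  [[0,25,0],[0,0,0],0],
  [[0,30,0],[0,0,0],0],
  [[0,30,0],[0,0,0],0],
  [[-1,25,0],[0,0,0],0],
  [[0,0,-10],[0,0,0],0],
  [[0,0,0],[0,0,0],0],
])

```text
clock: 3.8
position: [0.5114, 0.2426, 0.1814]
ee_rot: [0.995, 0.097, -0.001, 0.001]
ft_force: [0.8, -0.3, -0.5]
grip_width: -0.0
```

```bash
python3 - <<'E'
from h import *
b=camera("side")
crop(b,160,170,180,180,4,"pics/d4.png")
E
```

```text
(no output)
```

View pics/d4.png

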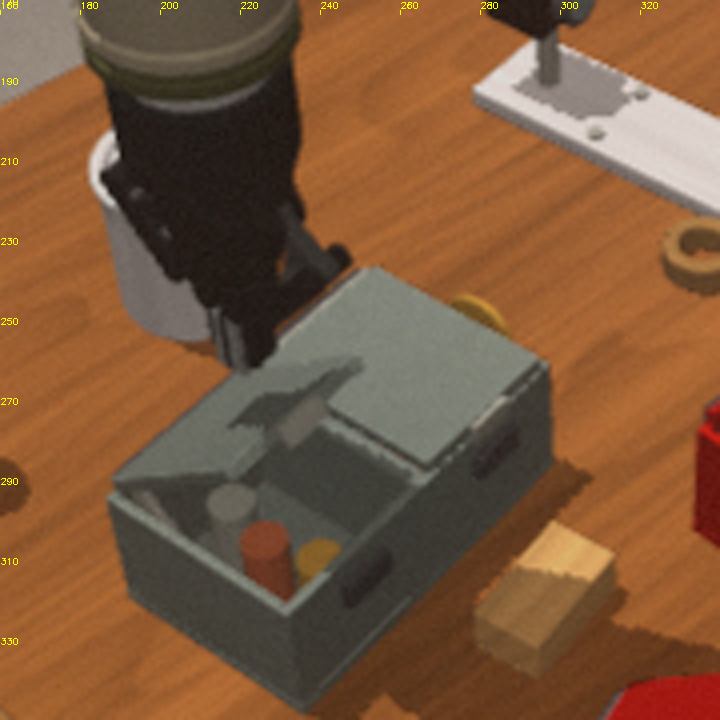

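Lid_a stayed shut, lying flat around side (265,260). I press lid_b the same way.

Request:
play_rows([
  [[0,0,-17],[0,0,0],0],
  [[0,0,-12],[0,0,0],0],
  [[-2,-0.4,-8],[0,0,0],0],
  [[-2.5,-0.5,-8],[0,0,0],0],
  [[-3,-0.6,-8],[0,0,0],0],
  [[-3,-0.6,-8],[0,0,0],0],
  [[-3,-0.6,-8],[0,0,0],0],
  [[-3,-0.6,-8],[0,0,0],0],
  [[-3,-0.6,-8],[0,0,0],0],
  [[0,0,-5],[0,0,0],0],
  [[0,0,0],[0,0,0],0],
])

```text
clock: 5.22
position: [0.4919, 0.2396, 0.0919]
ee_rot: [0.995, 0.098, -0.0, 0.0]
ft_force: [0.6, -0.0, 0.2]
grip_width: -0.003
```

Request:
play_rows([
  [[0,0,40],[0,0,0],0],
  [[0,0,50],[0,0,0],0],
  [[0,0,50],[0,0,0],0],
  [[0,-30,10],[0,0,0],60],
  [[0,-50,0],[0,0,0],60],
  [[0,-50,0],[0,0,0],60],
  [[0,-50,0],[0,0,0],60],
  [[5,-50,0],[0,0,0],60],
  [[5,-30,0],[0,0,0],60],
  [[0,0,0],[0,0,0],60],
])

```text
clock: 6.48
position: [0.5022, -0.0229, 0.2426]
ee_rot: [0.995, 0.095, 0.0, 0.0]
ft_force: [-0.1, 0.1, -0.1]
grip_width: 0.709
```

```bash
python3 - <<'E'
from h import *
print(readout.get_obs()["position"])
b=camera("side");a=camera("scene");
i=camera_info("wrist");w=camera("wrist");np.save("wci.npy",i["world_from_camera"])
cv2.imwrite("pics/s5.png",b);cv2.imwrite("pics/a5.png",a);cv2.imwrite("pics/w5.png",w)
E
```

```text
[ 0.5022 -0.0229  0.2426]
```

View pics/s5.png

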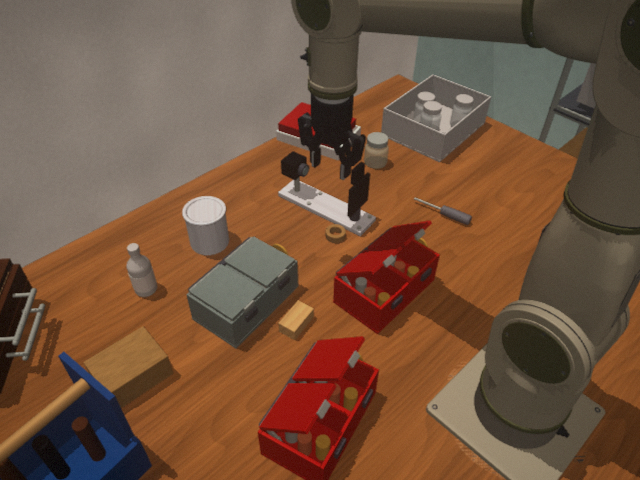

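View pics/a5.png

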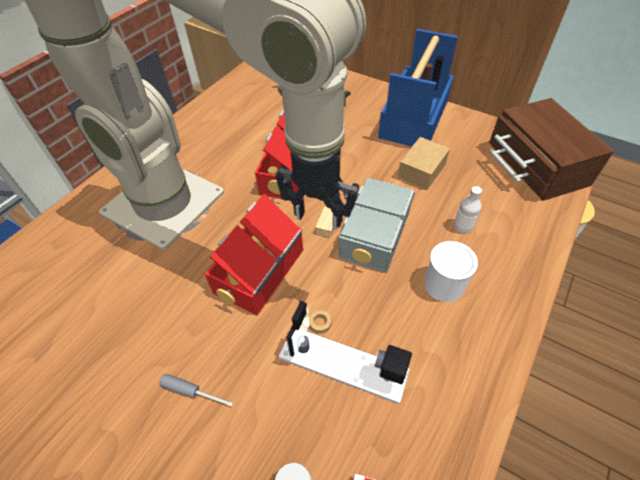

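View pics/w5.png

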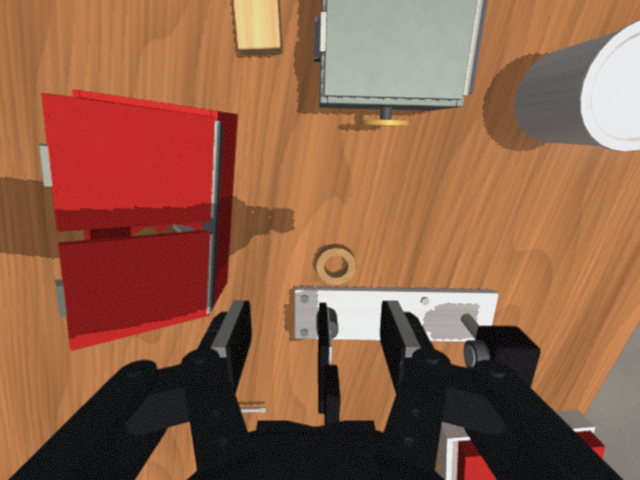

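Both lids are shut in the scene view (375,215) and side view (245,285). The wrist view shows the disc at (385,122), the bar corners and the tab. I use it to check and refine the poses.

```bash
python3 - <<'E'
from h import *
w=cv2.imread("pics/w5.png");crop(w,280,270,240,180,3,"pics/e1.png");crop(w,310,80,180,60,4,"pics/e2.png")
from fit import *
i=camera_info("wrist");pr=np.array([.5406,-.1527,.1694]);pc=np.array([.5264,.1915,.1952])
print(proj("wrist",W(pr,[[-.04,.035,.014],[.21,.035,.014],[-.04,-.035,.014],[0,.02,.169],[0,-.02,.169],[0,.039,.13]])))
print(proj("wrist",W(pc,[[0,-.116,.056],[0,-.116,.078],[-.06,-.1,.08],[.055,-.095,.088]])))
E
```

```text
[[292.9942 289.0083]
 [497.5504 294.298 ]
 [292.5634 338.208 ]
 [331.1307 395.5389]
 [329.0037 433.7602]
 [330.0909 345.4477]]
[[386.7299 124.9693]
 [391.8848 124.8763]
 [322.0186 104.3055]
 [464.562   97.5697]]
```

View pics/e1.png

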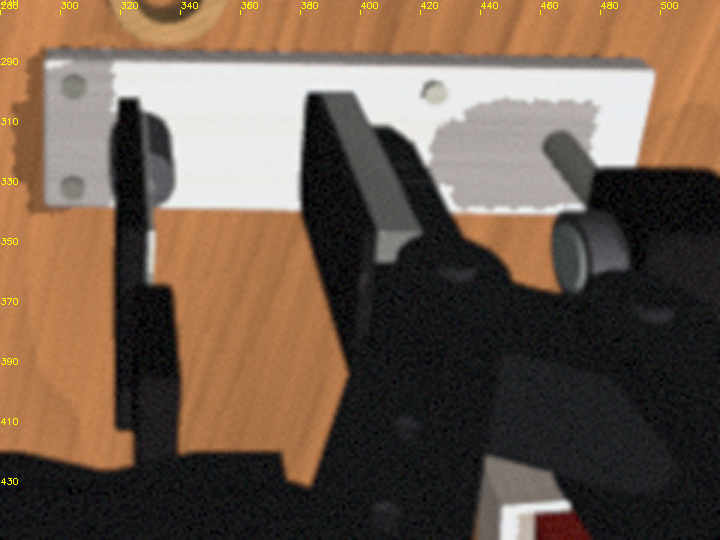

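View pics/e2.png

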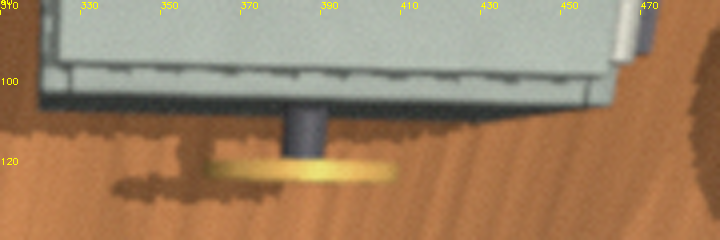

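Predictions match the wrist view to about 2–3 px. Now I go over the tab.

Request:
play_rows([
  [[8,-26,0],[0,0,-1.5],60],
  [[8,-26,0],[0,0,0],60],
  [[8,-26,0],[0,0,0],60],
  [[8,-26,0],[0,0,0],60],
  [[7,-26,0],[0,0,0],60],
  [[0,0,-20],[0,0,0],60],
  [[0,0,-20],[0,0,0],60],
  [[0,0,0],[0,0,0],60],
])

```text
clock: 7.62
position: [0.5404, -0.1501, 0.201]
ee_rot: [0.996, 0.085, -0.001, -0.0]
ft_force: [-0.1, 0.1, 0.8]
grip_width: 0.703
```

```bash
python3 - <<'E'
from h import *
b=camera("side");a=camera("scene");w=camera("wrist")
crop(a,250,250,180,140,4,"pics/f1.png");crop(b,250,90,180,150,4,"pics/f2.png");cv2.imwrite("pics/w6.png",w)
E
```

```text
(no output)
```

View pics/f1.png

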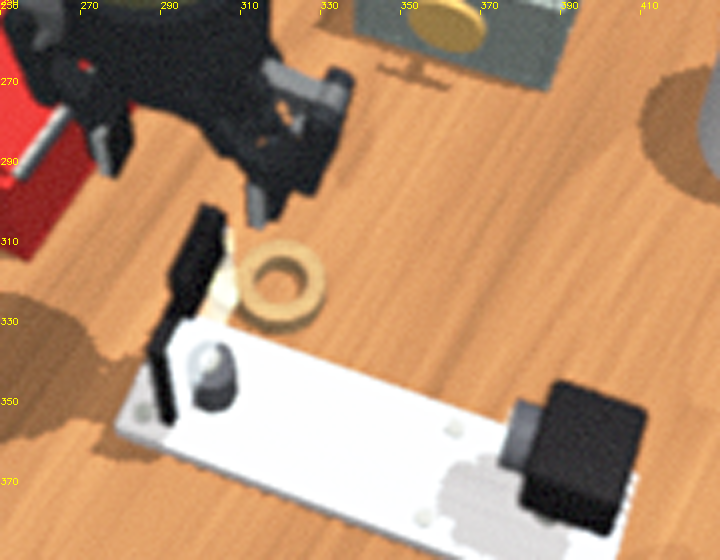

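View pics/f2.png

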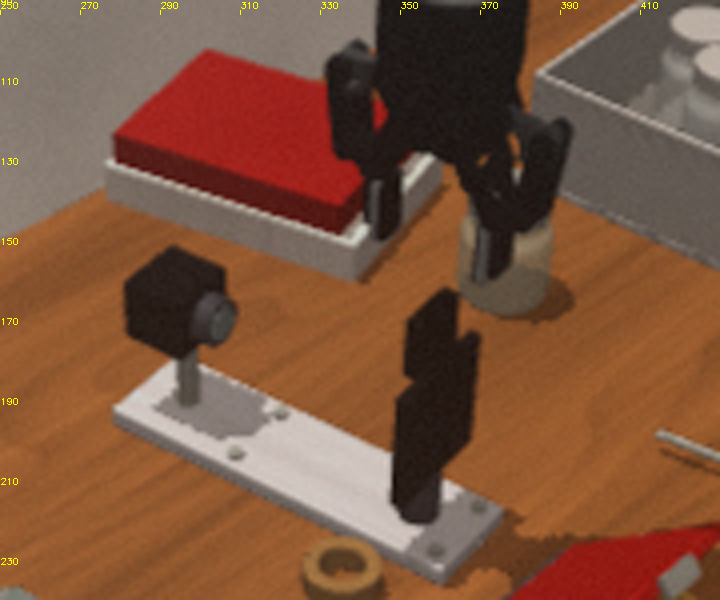

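View pics/w6.png

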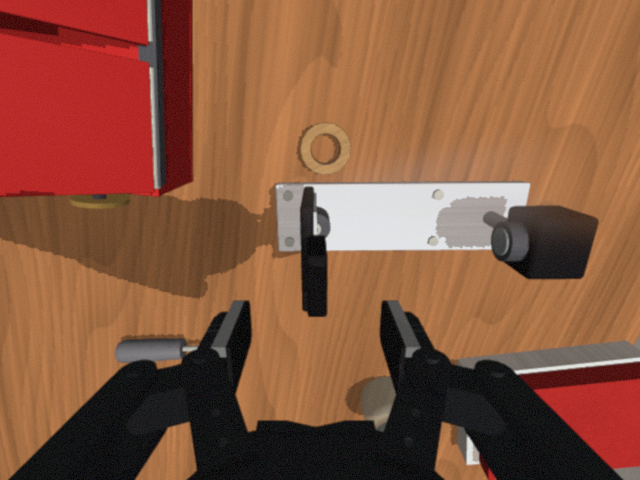

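```bash
python3 - <<'E'
from h import *
from fit import W
pr=np.array([.5406,-.1527,.1694])
print(proj("wrist",W(pr,[[0,.02,.169],[0,-.02,.169],[0,.02,.129],[0,.039,.13],[-.04,.035,.014],[-.04,-.035,.014],[.21,.035,.014],[0,.005,.01]])))
w=cv2.imread("pics/w6.png");crop(w,260,170,150,150,4,"pics/e3.png")
E
```

```text
[[314.1676 252.8744]
 [314.1037 315.6913]
 [314.2397 231.6956]
 [314.2681 204.1162]
 [273.3569 182.136 ]
 [275.9276 249.5276]
 [529.3057 182.581 ]
 [314.3423 211.237 ]]
```

View pics/e3.png

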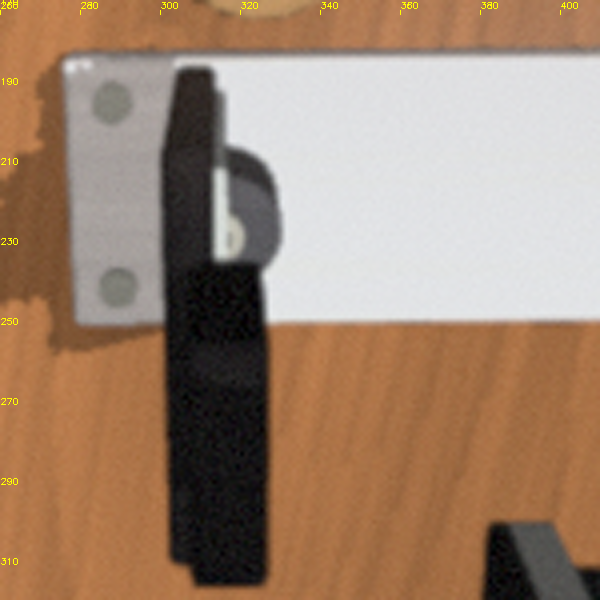

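The tab centre is at wrist (317, 275–315), 1.6 mm further along the jaws than predicted. I adjust, descend and grip.

Request:
play_rows([
  [[1,-2.5,-20],[0,0,0],60],
  [[0,0,-20],[0,0,0],60],
  [[0,0,-15],[0,0,0],60],
  [[0,0,-6],[0,0,0],60],
  [[0,0,0],[0,0,0],40],
  [[0,0,0],[0,0,0],20],
  [[0,0,0],[0,0,0],5],
  [[0,0,0],[0,0,0],5],
  [[0,0,0],[0,0,0],5],
  [[0,0,0],[0,0,0],5],
], force=60)

```text
clock: 9.02
position: [0.5426, -0.1527, 0.1422]
ee_rot: [0.996, 0.085, 0.001, 0.0]
ft_force: [0.4, -0.0, 5.1]
grip_width: 0.129
```

```bash
python3 - <<'E'
from h import *
print(readout.get_obs())
b=camera("side");a=camera("scene")
crop(a,250,250,180,140,4,"pics/g1.png");crop(b,270,90,150,150,4,"pics/g2.png")
E
```

```text
{'clock': 9.025, 'joint_pos': array([ 0.1419,  0.262 ,  0.0598,  1.7445, -0.0173,  1.1339,  0.3764]), 'joint_velocities': array([-0.0007, -0.0002, -0.0007,  0.001 , -0.    , -0.0009, -0.0002]), 'tau': array([  0.3183, -51.4581,   1.5406, -33.6183,   0.0771,   0.1012,
        -0.0777]), 'position': array([ 0.5426, -0.1527,  0.1422]), 'ee_rot': array([0.9964, 0.0846, 0.0008, 0.0002]), 'ft_force': array([ 0.3911, -0.0271,  5.1112]), 'torque': array([ 0.0424, -0.0645,  0.0768]), 'grip_width': 0.12911599304745822}
```

View pics/g1.png

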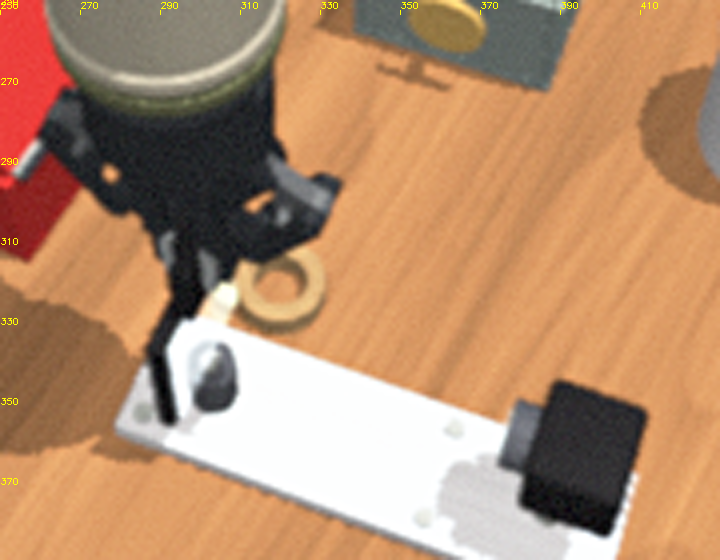

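View pics/g2.png

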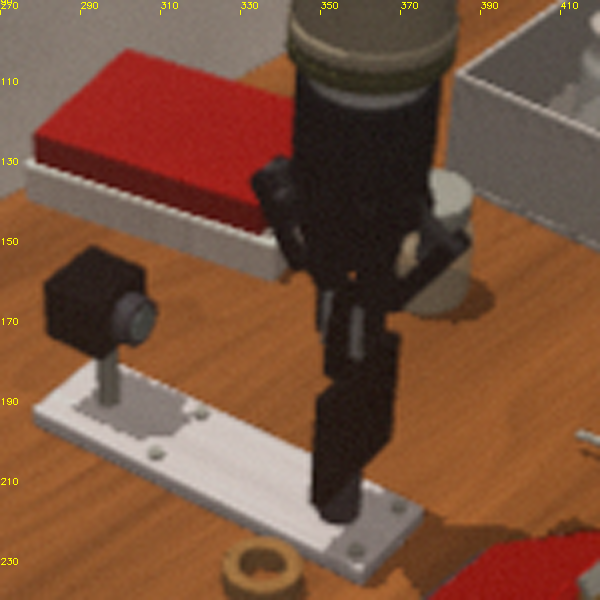

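The tab is gripped: opening 11 mm for a 12 mm tab, and the jaws are at yaw 9.7°. Now I turn +39.4° about the vertical.

Request:
play_rows([
  [[0,0,0],[0,0,3.4],5],
  [[0,0,0],[0,0,5],5],
  [[0,0,0],[0,0,5],5],
  [[0,0,0],[0,0,5],5],
  [[0,0,0],[0,0,5],5],
  [[0,0,0],[0,0,5],5],
  [[0,0,0],[0,0,5],5],
  [[0,0,0],[0,0,4],5],
  [[0,0,0],[0,0,2],5],
  [[0,0,0],[0,0,0],5],
  [[0,0,0],[0,0,0],5],
  [[0,0,0],[0,0,0],5],
])

```text
clock: 10.62
position: [0.5417, -0.1533, 0.1421]
ee_rot: [0.91, 0.415, -0.0, 0.0]
ft_force: [-5.0, -1.1, 9.1]
grip_width: 0.13
```

```bash
python3 - <<'E'
from h import *
from scipy.spatial.transform import Rotation as R
o=readout.get_obs();print(o)
x=R.from_quat(o["ee_rot"]).as_matrix()[:,0];print("yaw",np.degrees(np.arctan2(x[1],x[0])))
b=camera("side");a=camera("scene");w=camera("wrist")
crop(a,250,250,180,140,4,"pics/h1.png");crop(b,270,90,150,150,4,"pics/h2.png");cv2.imwrite("pics/w8.png",w);cv2.imwrite("pics/a8.png",a);cv2.imwrite("pics/b8.png",b)
E
```

```text
{'clock': 10.625, 'joint_pos': array([ 0.2138,  0.2635, -0.0226,  1.741 ,  0.007 ,  1.1372,  1.045 ]), 'joint_velocities': array([-0.0025, -0.001 ,  0.0012, -0.0003,  0.0016, -0.0011,  0.0008]), 'tau': array([ -1.1347, -50.3427,  -0.5928, -34.7303,  -0.3252,  -1.4335,
         0.1287]), 'position': array([ 0.5417, -0.1533,  0.1421]), 'ee_rot': array([ 0.9098,  0.415 , -0.0002,  0.0002]), 'ft_force': array([-5.0415, -1.1471,  9.0813]), 'torque': array([-0.1338,  0.9933, -0.1072]), 'grip_width': 0.1301306250482393}
yaw 49.043676081162374
```

View pics/h1.png

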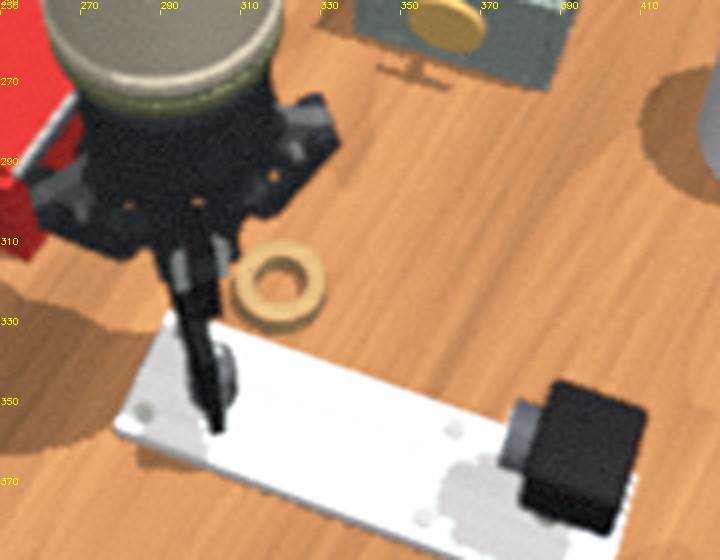

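View pics/h2.png

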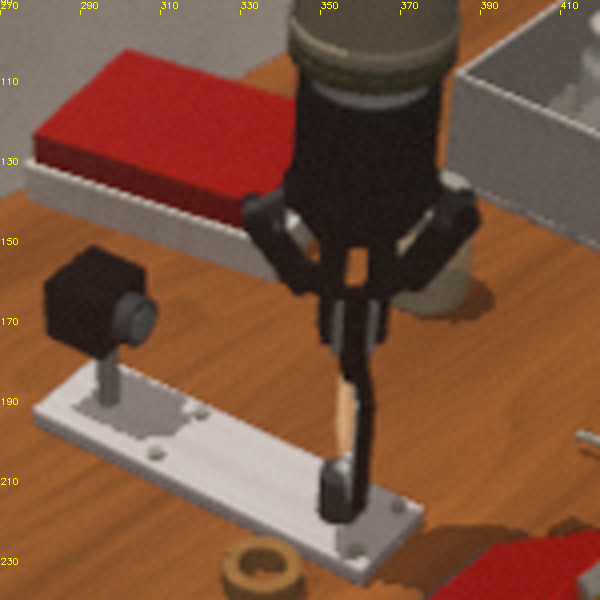

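View pics/w8.png

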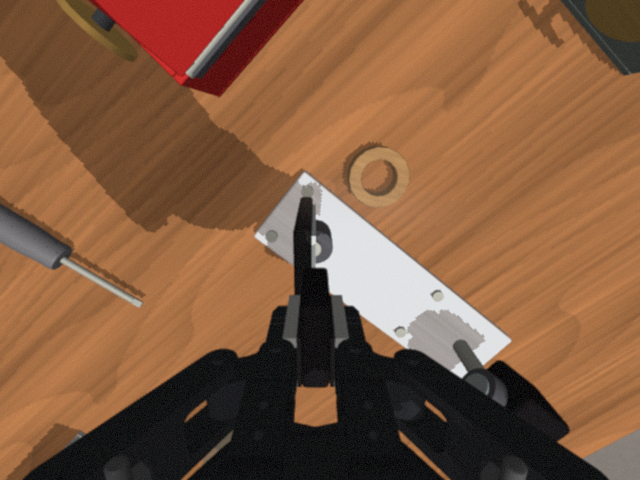

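```bash
python3 - <<'E'
from h import *
from fit import W
w=cv2.imread("pics/w8.png")
for dy,col in((-5,(255,0,0)),(0,(0,255,0)),(5,(0,0,255))):
    p=np.array([.542,-.1525,np.radians(49.1+dy)])
    q=proj("wrist",W(p,[[0,-.039,.13],[0,.039,.13],[-.011,.039,.13],[-.011,-.039,.13]]))
    print(dy,q)
    cv2.polylines(w,[np.round(q*8).astype(int)],True,col,1,cv2.LINE_AA,3)
p=np.array([.542,-.1525,np.radians(9.7)])
q=proj("wrist",W(p,[[-.04,.035,.014],[.21,.035,.014],[.21,-.035,.014],[-.04,-.035,.014]]))
cv2.polylines(w,[np.round(q*8).astype(int)],True,(255,0,255),1,cv2.LINE_AA,3)
crop(w,240,160,150,150,4,"pics/i1.png")
a=cv2.imread("pics/a8.png")
for dy,col in((-5,(255,0,0)),(0,(0,255,0)),(5,(0,0,255))):
    p=np.array([.542,-.1525,np.radians(49.1+dy)])
    q=proj("scene",W(p,[[0,-.039,.13],[0,-.039,.048],[0,.039,.048],[0,.039,.13]]))
    cv2.polylines(a,[np.round(q*8).astype(int)],True,col,1,cv2.LINE_AA,3)
crop(a,260,280,120,100,6,"pics/i2.png")
E
```

```text
-5 [[310.7804 363.6348]
 [324.5329 228.1426]
 [301.4577 226.1836]
 [290.8218 362.1743]]
0 [[316.9582 363.8625]
 [317.3841 227.8366]
 [294.2383 227.8161]
 [296.9684 363.8491]]
5 [[323.1372 363.643 ]
 [310.2333 228.1299]
 [287.2343 230.0405]
 [303.2372 365.0721]]
```

View pics/i1.png

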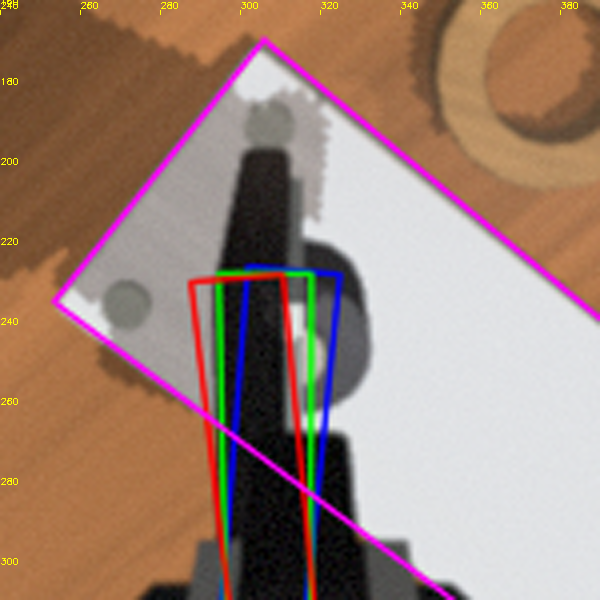

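View pics/i2.png

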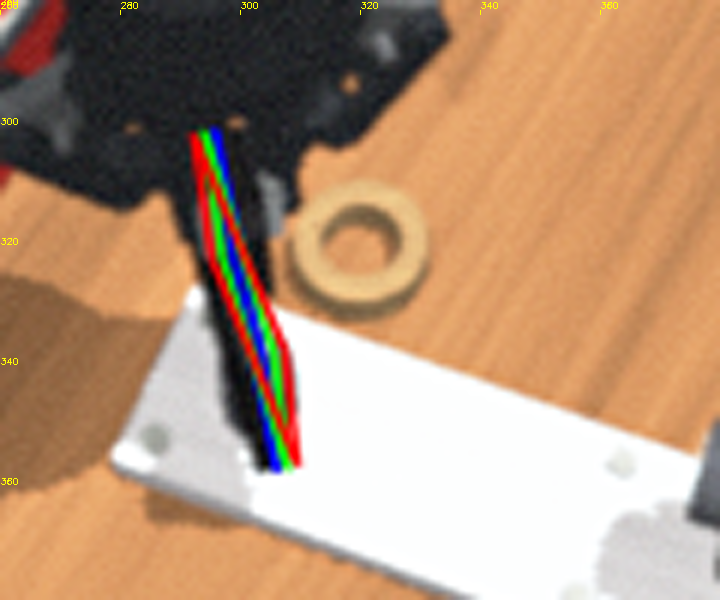

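The bar overlay fits exactly. The frame edges at wrist (295,226) and (311,232) agree with a mirror turn of 39.4° to within about 1°. I hold for a moment, then check everything once more.

Request:
play_rows([
  [[0,0,0],[0,0,0],5],
  [[0,0,0],[0,0,0],5],
  [[0,0,0],[0,0,0],5],
  [[0,0,0],[0,0,0],5],
  [[0,0,0],[0,0,0],5],
  [[0,0,0],[0,0,0],5],
  [[0,0,0],[0,0,0],5],
  [[0,0,0],[0,0,0],5],
])

```text
clock: 11.78
position: [0.5417, -0.1533, 0.1422]
ee_rot: [0.91, 0.415, -0.0, 0.0]
ft_force: [-4.9, -0.8, 8.7]
grip_width: 0.126
```

```bash
python3 - <<'E'
from h import *
from scipy.spatial.transform import Rotation as R
o=readout.get_obs()
x=R.from_quat(o["ee_rot"]).as_matrix()[:,0];yaw=np.degrees(np.arctan2(x[1],x[0]));print(o["position"],o["ft_force"],o["torque"],"yaw",yaw)
pv=np.array([.542,-.1525]);disc=np.array([.548,.079])
a=np.radians(9.7+2*(yaw-9.7));d=disc-pv;print("miss mm",1e3*(np.cos(a)*d[1]-np.sin(a)*d[0]))
cv2.imwrite("pics/s9.png",camera("side"));cv2.imwrite("pics/a9.png",camera("scene"))
E
```

```text
[ 0.5417 -0.1533  0.1422] [-4.9276 -0.829   8.7415] [-0.14    1.0112 -0.1252] yaw 49.03990312496694
miss mm 0.5478174570931567
```

View pics/s9.png

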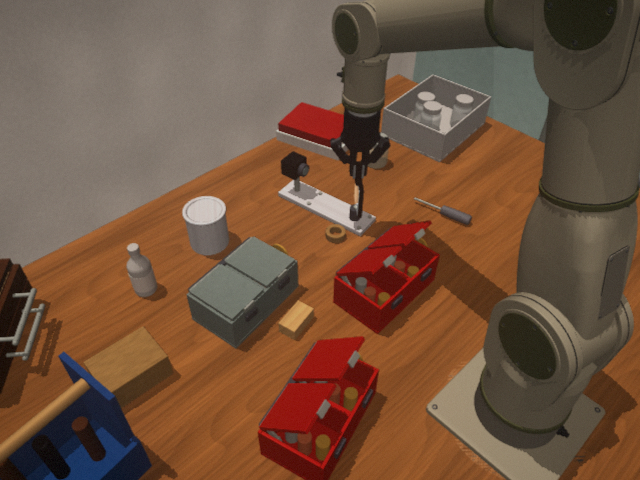

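View pics/a9.png

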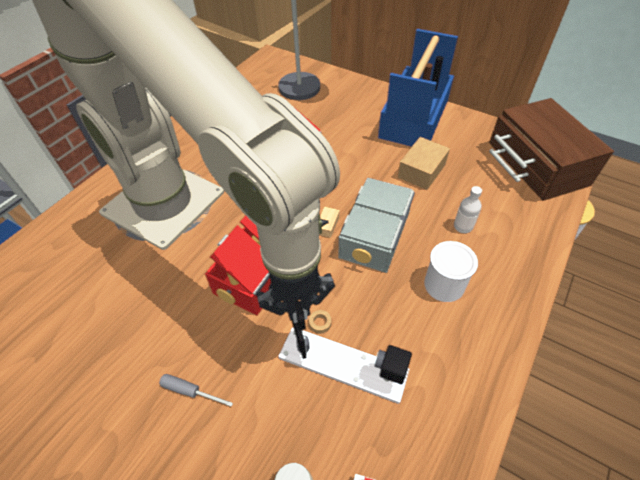

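Both lids are still shut (side (245,285), scene (375,220)). The mirror is held steadily at its angle, and the bystanders are where they were. I hand in.

```bash
python3 -c "
from workcell import manip
print(manip.hand_in())"
```

```text
the job is handed in; nothing more can be done
None
```

The job is handed in: both lids of the grey case are shut, and the arm is still holding the mirror at the angle that should show the disc. It took about 12 s on the robot's clock.

- **Lids:** I pressed lid_a and then lid_b along their arcs with the fingers shut. Both snapped and still lie flat in the final side and scene pictures.
- **Mirror:** I gripped the tab across its thickness and turned it 39.3°. It stayed steady through a 1 s hold. I calculate that the reflected sight line passes about 0.5 mm from the disc's centre. Allowing about 1° for reading the mirror angle and a few mm for positions, the miss should stay within roughly 15 mm, against the 30 mm allowed. I had no picture from the bench camera itself, so this rests on geometry rather than on seeing the reflection.
- **Forces:** The last wrist force readings were about 5 N sideways and 9 N vertical.
- **Other things:** The bystanders and the red look-alikes looked unmoved in the final pictures. The jar is partly hidden by the gripper there, but the arm never went near it.
- **Disagreements:** The position fits were off by 2–3 px between cameras. I corrected the tab position by 1.6 mm from the wrist camera before gripping.

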